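# Gauge the fan-handle slots

### The arm

A 6-joint arm with a two-finger parallel gripper is mounted at the origin on the work surface. World frame = base frame: x ahead of the robot, y to its left, z up, the work surface at z = 0. Lengths are in m, angles in rad, forces in N, time in s.
With the tool pointing down it reaches from about 0.4 to 0.825 m from the base axis. Payload 7 kg.
Tool frame: the origin (TCP) lies midway between the tips of the shut fingers; the grasp point (between the pads) lies 19 mm behind it; z points along the fingers, x is the direction in which the jaws open and shut, and the axes are right-handed (so a half turn about z gives the same grasp; the last joint's range is limited). The gripper opens to 88 mm and grips with 3 to 60 N. Pads are 19 mm wide; open, the fingers measure 130 mm over their backs; the gripper's body (78 mm by 193 mm) begins 47 mm behind the grasp point.
Start: joints at [1.622, 0.359, 0.012, 0, -1.224, -0.288], TCP at [0.158, 0.656, 0.227] pointing down, gripper open.
Joint ranges: [-3.07, 3.07], [-1.43, 2.12], [-1.02, 1.25], [-3.03, 1.67], [-3.05, -0], [-3.03, 3.03]. Speed limits (rad/s): [2.39, 2.39, 3.01, 3.14, 3.14, 3.14].

### API

Orientations are given as [roll, pitch, yaw] about the fixed x, y, z axes, in that order (R = Rz(yaw) Ry(pitch) Rx(roll)).
In Python, from station import status, eyes, workorder gives the robot as it stands.
- The arm moves only by the shell command python3 -m jog 'ROWS' [OPENING] [FORCE]. ROWS is JSON, a list of rows, each a list of 6 numbers: the shift along the world's x, y, z in mm, then the turn, a rotation vector about the world's x, y, z in rad. A call has 1 to 12 rows; each row shifts and turns the pose as measured when the row begins; what a row does not reach is not made up. A row lasts 1/10 s, in which the tool goes at most 50 mm and 8.59 degrees, less where a joint would pass 70% of its speed; a pose out of reach is approached as far as the arm can. A call with a gripper value outside its range is refused whole. OPENING is the opening, from 0 (shut) to 1 (fully open), set as the call begins (- or left out, the last holds). The fingers move at their own pace and stop on an object; FORCE is the grip in N (left out, the last holds). Time passes only in rows, so rows that do not move let the fingers close. It gives the time, the measured TCP pose, the force and the opening at its end, in the units of the state.
- status.get_state(): the state, without advancing time (a new reading comes with each control period).
- eyes.grab_frame(name): name is "scene" or "top"; returns the picture (420x560x3 uint8, blue, green, red); there is no depth.
- eyes.calibration(name): a dict with "camera_matrix" (3x3 intrinsics, pixels), "cam_to_world" (4x4, takes a point from camera to world coordinates). Camera axes: x right, y up, looking along -z (the intrinsics and any distortion apply to the point x, -y, -z); pixel columns grow to the right and rows downward; lengths in m; the calibration is good to about 2 mm. A picture is of the moment at which its call begins. calibration takes no time and is no camera call.
- workorder.job_done(): hands the job in, once; it reports no verdict.
The state is a dict: "t": time; "q": joint angles; "qd": joint speeds; "joint_efforts": joint torques, N m; "eef_pos": TCP position; "ee_rot": TCP orientation; "force": force on the tool from outside, world axes, zero at the start; "moment": the same for the moment, N m; "width": finger opening in m.
Only numpy, scipy, OpenCV 4.12 (cv2) and the standard library are available. Lean on these libraries where they do the work, as an engineer would, in place of code of your own. Each camera call takes 0.05 s, during which the arm holds its last target. There are 200 camera calls.

### The job

Take the thickness gauge from its stand and try its steel blade gently in the slotted ends of the three fan handles standing in the jig, until you find the one slot that takes the blade all the way; in the other two it jams part way down. Push the gauge down by hand in that slot until the shoulder of its grip sits flush on the handle's end, then let go and leave it standing there. Never force the blade (a push of about 1 kg is plenty, 2.5 kg is too much), and leave the paste bowl, tweezers and brush where they are.

Things in the scene. Friction and masses are not known exactly. Their poses are not given: they have to be found in the camera images.
- gauge: Loose thickness gauge, about 85 g, upright in its stand, blade down. Held by its light wooden grip, 34 mm wide (x), 14 mm thick (y), 50 mm tall, brass rivet on the broad faces. Origin: centre of the grip's underside (the shoulder), at first resting on the stand's top. z up, x along the blade's width. The grip reaches 50 mm above the origin, the blade 36 mm below. Works either way round.
- blade: The gauge's flat steel blade, rigid with the grip: 20 mm wide (x), 4 mm thick (y), its square tip 36 mm below the shoulder. Same origin and axes as the gauge. Loads on the blade above 25 N count as forcing it; grip the gauge by the wood, not by the blade.
- stand: Fixed brown wooden stand, 60 by 50 mm and 70 mm tall on an 80 by 70 mm foot, with a loose 26 by 8 mm slot through it in which the gauge stands. Origin at the centre of its underside on the table, x along its slot, z up.
- jig: Fixed wooden jig, 75 mm (x) by 215 mm (y), 50 mm tall, with three light wooden fan handles standing 70 mm apart in a row along its y, each 40 mm (x) by 20 mm (y), their ends 100 mm above the table. Origin at the centre of its underside, z up, x along the slots.
- slot_0 (a point): Centre of the slot's mouth in the end of the +y end handle, 100 mm above the table, z up. Slot 24 mm along the jig's x, 6 mm along its y, edges broken 1 mm. Unseen inside, in two handles of the three the walls pinch to under 2 mm from 10 to 24 mm below the mouth: the wood gives about 4 N per mm for 6 mm, then is solid. In the third the whole 36 mm blade fits. Which is which changes every time.
- slot_1 (a point): Centre of the slot's mouth in the end of the middle handle, 100 mm above the table, z up. Slot 24 mm along the jig's x, 6 mm along its y, edges broken 1 mm. Unseen inside, in two handles of the three the walls pinch to under 2 mm from 10 to 24 mm below the mouth: the wood gives about 4 N per mm for 6 mm, then is solid. In the third the whole 36 mm blade fits. Which is which changes every time.
- slot_2 (a point): Centre of the slot's mouth in the end of the -y end handle, 100 mm above the table, z up. Slot 24 mm along the jig's x, 6 mm along its y, edges broken 1 mm. Unseen inside, in two handles of the three the walls pinch to under 2 mm from 10 to 24 mm below the mouth: the wood gives about 4 N per mm for 6 mm, then is solid. In the third the whole 36 mm blade fits. Which is which changes every time.
- paste_bowl: White bowl, 100 mm across, 45 mm tall, standing beyond the work. Not to be disturbed. Origin under its centre.
- tweezers: Steel tweezers lying flat, about 125 mm long, 6 mm thick. Not to be disturbed. Origin under the middle.
- brush: Flat wide wooden paste brush, 55 by 110 mm, 14 mm thick, lying flat. Not to be disturbed. Origin under its middle.
There are look-alikes about, which are no part of the job. Of the things that look like the stand, take the one that is farthest from the robot's base at the start. Several things have the shape of the gauge; the one meant has the colours described above.

How it is judged:
On the way, in this order (a step that is already met when the one before it is completed fails the run):
1. the gauge is lifted clear out of its stand (z of gauge in the frame of stand above 0.108 m), for 0.1 s.
2. the gauge, still held, is pushed down until its shoulder is flush on a handle's end (((horizontal distance between gauge and slot_0 below 0.004 m and z of gauge in the frame of slot_0 below 0.0025 m and angle between the z axis of gauge and the z axis of slot_0, either way round below 0.1 rad) or (horizontal distance between gauge and slot_1 below 0.004 m and z of gauge in the frame of slot_1 below 0.0025 m and angle between the z axis of gauge and the z axis of slot_1, either way round below 0.1 rad) or (horizontal distance between gauge and slot_2 below 0.004 m and z of gauge in the frame of slot_2 below 0.0025 m and angle between the z axis of gauge and the z axis of slot_2, either way round below 0.1 rad)) and contact force between the fingers and gauge above 1 N), for 0.1 s.
At the end, for the whole second after the job is handed in: The gauge stands at rest, let go, in the slot that takes its blade: its origin within 4 mm sideways of that slot's mouth and less than 2.5 mm above it, upright within 0.1 rad (((horizontal distance between gauge and slot_0 below 0.004 m and z of gauge in the frame of slot_0 below 0.0025 m and angle between the z axis of gauge and the z axis of slot_0, either way round below 0.1 rad) or (horizontal distance between gauge and slot_1 below 0.004 m and z of gauge in the frame of slot_1 below 0.0025 m and angle between the z axis of gauge and the z axis of slot_1, either way round below 0.1 rad) or (horizontal distance between gauge and slot_2 below 0.004 m and z of gauge in the frame of slot_2 below 0.0025 m and angle between the z axis of gauge and the z axis of slot_2, either way round below 0.1 rad)) and linear speed of gauge below 0.02 m/s and contact force between the fingers and gauge below 0.1 N); the robot touches nothing.
It fails at once if the blade is forced: more than 25 N on it (contact force between blade and anything else above 25 N).
It fails at once if the paste bowl is pushed away (over 20 mm) (distance of paste_bowl from where it was at the start of the episode above 0.02 m).
It fails at once if the tweezers is pushed away (over 20 mm) (distance of tweezers from where it was at the start of the episode above 0.02 m).
It fails at once if the brush is pushed away (over 20 mm) (distance of brush from where it was at the start of the episode above 0.02 m).
It also fails if it takes over 51 s, if anything falls off the work surface, if the arm or the gripper's body presses on something with over 40 N, if the wrist force passes 120 N, or if a joint passes its speed limit or range.

## Working session

There is one attempt and no reset: what is moved stays moved. The work goes in short steps, Python scripts to look and compute and a shell command to move; the robot and the scene stay as the last step left them, time stands still between calls to the robot, and variables do not carry over. Pictures are saved under pics/ and viewed, about 8 in all and at most 12, crops included, and the job is handed in when it is done.

```bash
mkdir -p pics; ls
python3 - <<'E'
from station import status, eyes
import cv2,json
print(status.get_state())
for n in("scene","top"):
    cv2.imwrite(f"pics/{n}0.png",eyes.grab_frame(n)); c=eyes.calibration(n); print(n,c)
E
```

```text
pics
{'t': 0.0, 'q': array([ 1.62210778e+00,  3.59394700e-01,  1.10391146e-02, -3.88745041e-04,
       -1.22405157e+00, -2.88099164e-01]), 'qd': array([-0.00036221, -0.00071582,  0.000105  ,  0.00010296,  0.0001144 ,
       -0.00068632]), 'joint_efforts': array([ 1.17076328e-03, -5.82722104e+01,  2.93057531e+01,  6.99724495e+00,
        7.05740356e-03, -1.55809826e-04]), 'eef_pos': array([0.15824061, 0.65568591, 0.22560206]), 'ee_rot': array([-3.14148530e+00, -1.64828457e-03, -1.80771654e+00]), 'force': array([ 0.07074628, -0.02870469,  0.72492124]), 'moment': array([-0.00795895,  0.0588506 ,  0.01349466]), 'width': 0.08762227085058784}
scene {'camera_matrix': array([[509.51489342,   0.        , 275.26107036],
       [  0.        , 509.51489342, 211.20724778],
       [  0.        ,   0.        ,   1.        ]]), 'cam_to_world': array([[-0.45702001, -0.65594476,  0.60072388,  1.12429839],
       [ 0.88930229, -0.34955112,  0.2948821 ,  0.33687109],
       [ 0.01655734,  0.66899214,  0.74308504,  0.78830861],
       [ 0.        ,  0.        ,  0.        ,  1.        ]])}
top {'camera_matrix': array([[450.56315281,   0.        , 288.40757792],
       [  0.        , 450.56315281, 206.17115431],
       [  0.        ,   0.        ,   1.        ]]), 'cam_to_world': array([[-0.02300632,  0.99259603, -0.1192637 ,  0.45996608],
       [-0.99971633, -0.02357692, -0.00337544,  0.04762727],
       [-0.00616232,  0.11915221,  0.99285688,  1.01928607],
       [ 0.        ,  0.        ,  0.        ,  1.        ]])}
```

View pics/scene0.png

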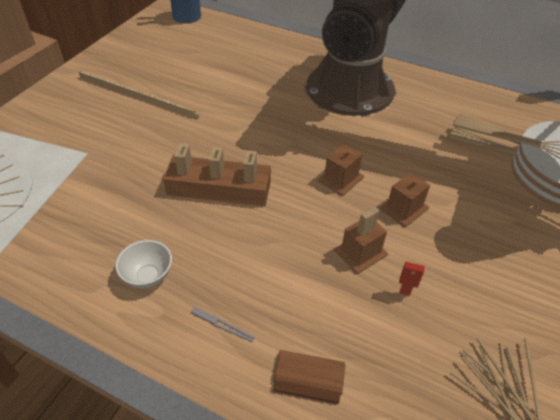

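View pics/top0.png

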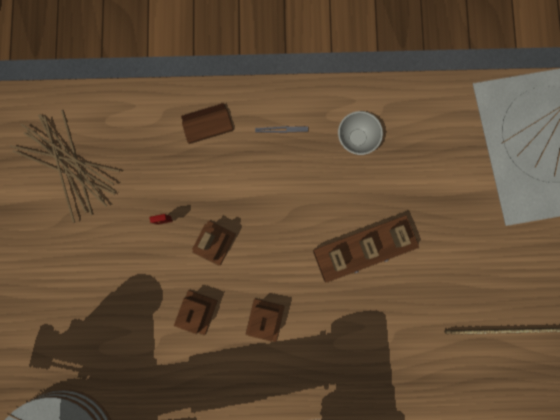

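Candidates for the gauge are the wooden grip in the stand at top (208,241), and the red look-alike at (160,218). Candidates for the stand are (213,242), (194,312) and (265,319). I choose the one at (213,242): it is farthest from the base and holds the light wooden gauge. Next is a close crop.

```bash
cat > h.py <<'E'
import numpy as np, cv2
from station import eyes
def ray(n,u,v):
    c=eyes.calibration(n);K=c["camera_matrix"];T=c["cam_to_world"]
    d=np.array([(u-K[0,2])/K[0,0],-(v-K[1,2])/K[1,1],-1]);return T[:3,3],T[:3,:3]@d
def onz(n,u,v,z):
    o,d=ray(n,u,v);return o+d*(z-o[2])/d[2]
def proj(n,p):
    c=eyes.calibration(n);K=c["camera_matrix"];T=c["cam_to_world"]
    q=T[:3,:3].T@(np.array(p)-T[:3,3]);return K[0,0]*q[0]/-q[2]+K[0,2],K[1,1]*-q[1]/-q[2]+K[1,2]
def tri(a,b):
    (o1,d1),(o2,d2)=ray("top",*a),ray("scene",*b)
    s=np.linalg.lstsq(np.c_[d1,-d2],o2-o1,rcond=None)[0]
    p,q=o1+s[0]*d1,o2+s[1]*d2;return (p+q)/2,np.linalg.norm(p-q)*1e3
E
python3 - <<'E'
import cv2,numpy as np
t=cv2.imread("pics/top0.png");s=cv2.imread("pics/scene0.png")
f=lambda im,x,y,w,h,k:cv2.resize(im[y:y+h,x:x+w],None,fx=k,fy=k,interpolation=cv2.INTER_CUBIC)
A=f(t,310,205,112,80,4);B=f(t,185,210,56,60,5)
C=f(s,160,140,115,65,4);D=f(s,335,200,56,70,4)
o=np.zeros((600,800,3),np.uint8)
for im,x,y in((A,0,0),(B,460,0),(C,0,325),(D,470,310)):o[y:y+im.shape[0],x:x+im.shape[1]]=im
cv2.imwrite("pics/crop1.png",np.clip(o*1.3,0,255))
E
```

```text
[ WARN:0@0.054] global loadsave.cpp:1063 imwrite_ Unsupported depth image for selected encoder is fallbacked to CV_8U.
```

View pics/crop1.png

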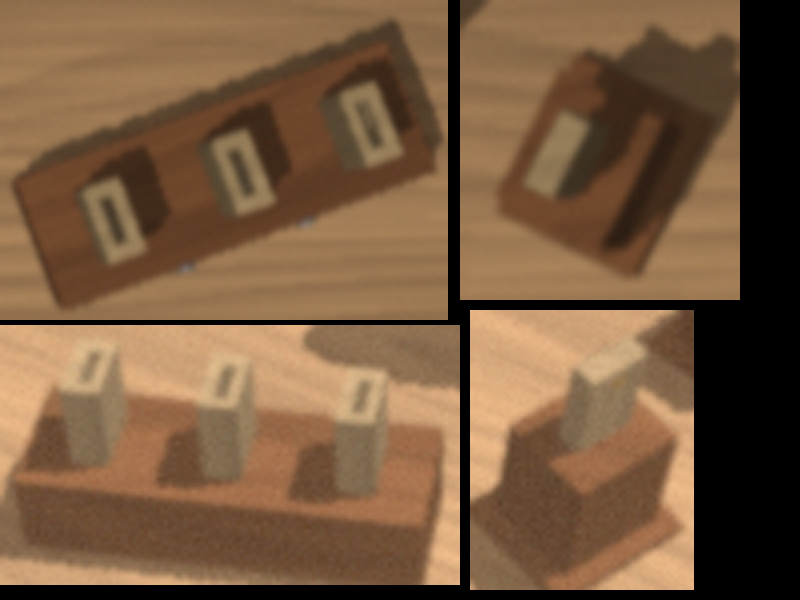

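Run:
```python
import cv2,numpy as np
from h import *
np.set_printoptions(precision=4,suppress=True)
def blobs(im,x0,y0,w,h,th,k=4,amin=15):
    g=cv2.resize(im[y0:y0+h,x0:x0+w],None,fx=k,fy=k,interpolation=cv2.INTER_CUBIC)
    hsv=cv2.cvtColor(g,cv2.COLOR_BGR2HSV);m=((hsv[...,1]<th[0])&(hsv[...,2]>th[1])).astype(np.uint8)
    out=[]
    for c in cv2.findContours(m,cv2.RETR_EXTERNAL,cv2.CHAIN_APPROX_NONE)[0]:
        if cv2.contourArea(c)>amin*k*k:
            c=(c.reshape(-1,2)+.5)/k-.5+[x0,y0]; out.append(c.astype(np.float32))
    return out
t=cv2.imread("pics/top0.png");s=cv2.imread("pics/scene0.png")
for p in ((404,238),(338,262),(204,241),(206,241)): print(p,cv2.cvtColor(t[p[1]-1:p[1]+2,p[0]-1:p[0]+2],cv2.COLOR_BGR2HSV).reshape(-1,3).tolist()[3:6])
for lab,reg,z,th in(("jig",(312,207,108,74),.1,(110,118)),("gauge",(190,222,30,35),.12,(110,118))):
    for c in blobs(t,*reg,th):
        w=np.array([onz("top",*p,z)[:2]*1e3 for p in c],np.float32)
        r=cv2.minAreaRect(w); b=cv2.boxPoints(r)
        px=cv2.minAreaRect(c)[0]
        e=[b[1]-b[0],b[2]-b[1]];l=max(e,key=np.linalg.norm)
        print(lab,np.round(px,1),"xy mm",np.round(r[0],1),"size",np.round(r[1],1),"yaw",round((np.degrees(np.arctan2(l[1],l[0]))+90)%180-90,1))
```

```text
(404, 238) [[17, 105, 63], [17, 105, 80], [18, 102, 103]]
(338, 262) [[17, 104, 88], [17, 104, 66], [18, 104, 59]]
(204, 241) [[18, 103, 111], [18, 102, 110], [18, 103, 109]]
(206, 241) [[18, 103, 109], [18, 104, 103], [18, 104, 83]]
```

```bash
cat > m.py <<'E'
import cv2,numpy as np
from h import *
def blobs(im,x0,y0,w,h,smax,vmin,k=4,amin=15):
    g=cv2.resize(im[y0:y0+h,x0:x0+w],None,fx=k,fy=k,interpolation=cv2.INTER_CUBIC)
    hsv=cv2.cvtColor(g,cv2.COLOR_BGR2HSV);m=((hsv[...,1]<smax)&(hsv[...,2]>vmin)).astype(np.uint8)
    return [((c.reshape(-1,2)+.5)/k-.5+[x0,y0]).astype(np.float32) for c in cv2.findContours(m,cv2.RETR_EXTERNAL,cv2.CHAIN_APPROX_NONE)[0] if cv2.contourArea(c)>amin*k*k]
def rect(cam,c,z):
    w=np.array([onz(cam,*p,z)[:2]*1e3 for p in c],np.float32)
    r=cv2.minAreaRect(w);b=cv2.boxPoints(r);l=max([b[1]-b[0],b[2]-b[1]],key=np.linalg.norm)
    return np.round(cv2.minAreaRect(c)[0],1),"xy mm",np.round(r[0],1),"size",np.round(r[1],1),"yaw",round((np.degrees(np.arctan2(l[1],l[0]))+90)%180-90,1)
E
python3 - <<'E'
from m import *
t=cv2.imread("pics/top0.png");s=cv2.imread("pics/scene0.png")
for vm in(80,90):
  for c in blobs(t,318,212,94,64,120,vm): print(vm,"jig",*rect("top",c,.1))
  for c in blobs(t,190,222,28,35,120,vm): print(vm,"gauge",*rect("top",c,.12))
print(*[("%s"%cv2.cvtColor(s[y:y+1,x:x+1],cv2.COLOR_BGR2HSV)[0,0]) for x,y in((187,149),(181,165),(220,151),(215,170),(254,156),(250,172),(488//4+250,200+10))])
for vm in(135,145,155):
  for c in blobs(s,165,140,110,32,110,vm): print(vm,"sjig",*rect("scene",c,.1))
  for c in blobs(s,352,202,30,22,110,vm): print(vm,"sg",*rect("scene",c,.12))
E
```

```text
80 jig [399.  272.6] xy mm [ 430.2 -168.9] size [26.7 11. ] yaw 88.7
80 jig [381.6 269. ] xy mm [ 438.4 -134.7] size [ 31.  132.7] yaw -73.4
80 jig [337.9 259.7] xy mm [459.  -46.9] size [40.3 22.2] yaw 18.2
80 jig [370.1 247.7] xy mm [ 481.7 -113.1] size [40.5 21.8] yaw 18.3
80 jig [402.1 235.5] xy mm [ 504.7 -179.3] size [40.5 21.8] yaw 18.2
80 jig [392.4 213.2] xy mm [ 550.8 -161.9] size [ 7.1 19.3] yaw -62.2Traceback (most recent call last):
  File "<stdin>", line 4, in <module>
  File "m.py", line 8, in rect
    w=np.array([onz(cam,*p,z)[:2]*1e3 for p in c],np.float32)
                ~~~^^^^^^^^^^
  File "h.py", line 7, in onz
    o,d=ray(n,u,v);return o+d*(z-o[2])/d[2]
        ~~~^^^^^^^
  File "h.py", line 4, in ray
    c=eyes.calibration(n);K=c["camera_matrix"];T=c["cam_to_world"]
ValueError: time passes only in moves, steps and waits
```

```bash
sed -i 's/^from station import eyes/from station import eyes\n_C={n:eyes.calibration(n) for n in("top","scene")}/; s/eyes.calibration(n);K/_C[n];K/' h.py
cat > r.py <<'E'
from m import *
t=cv2.imread("pics/top0.png");s=cv2.imread("pics/scene0.png")
for vm in(80,90):
  for c in blobs(t,318,212,94,64,120,vm): 
    if vm>80: print(vm,"jig",*rect("top",c,.1))
  for c in blobs(t,190,222,28,35,120,vm): print(vm,"gauge",*rect("top",c,.12))
print(*[("%s"%cv2.cvtColor(s[y:y+1,x:x+1],cv2.COLOR_BGR2HSV)[0,0]) for x,y in((187,149),(181,165),(220,151),(215,170),(254,156),(250,172))])
for vm in(135,145,155):
  for c in blobs(s,165,140,110,32,110,vm): print(vm,"sjig",*rect("scene",c,.1))
  for c in blobs(s,352,202,30,22,110,vm): print(vm,"sg",*rect("scene",c,.12))
E
python3 r.py
```

```text
80 gauge [191.8 243.4] xy mm [498. 245.] size [19.9  8.5] yaw 0.2
80 gauge [203.9 240.2] xy mm [503.7 220.9] size [13.5 33.8] yaw -27.0
90 jig [399.  272.6] xy mm [ 430.2 -168.9] size [26.7 11. ] yaw 88.7
90 jig [381.7 269.2] xy mm [ 437.9 -134.9] size [ 30.4 132.7] yaw -73.1
90 jig [338.  259.8] xy mm [458.8 -47.1] size [39.9 20.7] yaw 19.4
90 jig [370.3 247.7] xy mm [ 481.5 -113.6] size [39.8 20.7] yaw 18.1
90 jig [402.2 235.6] xy mm [ 504.5 -179.5] size [39.8 20.4] yaw 19.0
90 jig [392.4 213.2] xy mm [ 550.9 -161.8] size [ 6.9 19.3] yaw -62.2
90 jig [375.1 216.7] xy mm [ 544.5 -126.3] size [17.6 60.1] yaw -86.8
90 jig [341.  225.5] xy mm [528.2 -55.7] size [95.4 56.8] yaw 88.6
90 gauge [191.8 243.4] xy mm [498. 245.] size [19.9  8.5] yaw 0.2
90 gauge [203.6 240.3] xy mm [503.6 221.3] size [12.8 33.1] yaw -27.0
[ 17  95 142] [ 17  98 101] [ 18  93 154] [ 16  94 100] [ 17  95 155] [ 15  98 101]
135 sjig [219.6 154.4] xy mm [ 483.4 -108.7] size [ 92.  228.9] yaw -64.5
135 sg [366.4 211.9] xy mm [508.9 215. ] size [48.7 58.4] yaw -61.9
145 sjig [265.4 162.8] xy mm [461.6 -13.3] size [50.  36.3] yaw 27.3
145 sjig [210.2 153.8] xy mm [ 484.5 -128.1] size [ 85.5 185.3] yaw -57.4
145 sg [365.2 211.9] xy mm [509.9 213.2] size [48.7 54.3] yaw -61.9
155 sjig [265.6 163.1] xy mm [462.3 -12.3] size [47.9 35.2] yaw 27.3
155 sjig [210.  153.8] xy mm [ 483.7 -129. ] size [ 85.5 183.6] yaw -56.7
155 sg [365.1 211.9] xy mm [509.9 213. ] size [54.5 48.6] yaw 21.5
```

```bash
python3 - <<'E'
from h import *
for p in((459,-47,100),(481.6,-113.3,100),(504.6,-179.4,100),(503.7,221.1,120)):print(proj("scene",np.array(p)/1e3))
E
python3 -m jog '[[34,-43,-5,0,0,-0.023],[34,-43,-5,0,0,-0.023],[34,-43,-5,0,0,-0.023],[34,-43,-5,0,0,-0.023],[34,-43,-5,0,0,-0.023],[34,-43,-5,0,0,-0.023],[34,-43,-5,0,0,-0.023],[34,-43,-5,0,0,-0.023],[34,-43,-5,0,0,-0.023],[34,-43,-5,0,0,-0.023],[0,0,0,0,0,0]]' 0.6 20
```

```text
(np.float64(251.02743645585207), np.float64(156.4378175377632))
(np.float64(216.90234720541736), np.float64(152.6256481432057))
(np.float64(183.1416965133365), np.float64(149.00284915981925))
(np.float64(370.9011251772257), np.float64(210.95182156777787))
t: 1.2
eef_pos: [0.4657, 0.2568, 0.1751]
ee_rot: [3.141, -0.008, -2.043]
force: [-0.2, 0.1, -0.9]
width: 0.0523
```

```bash
python3 -m jog '[[20,-19,0,0,0,0],[18,-17,0,0,0,0],[0,0,0,0,0,0],[0,0,0,0,0,0]]'
python3 - <<'E'
import cv2,numpy as np
from station import eyes
s=eyes.grab_frame("scene");t=eyes.grab_frame("top")
f=lambda im,x,y,w,h,k:cv2.resize(im[y:y+h,x:x+w],None,fx=k,fy=k,interpolation=cv2.INTER_CUBIC)
cv2.imwrite("pics/a1.png",np.hstack([f(s,310,150,100,140,4),f(t,160,180,100,140,4)]))
E
```

```text
t: 1.6
eef_pos: [0.5048, 0.2175, 0.1739]
ee_rot: [3.14, -0.01, -2.047]
force: [-0.4, -0.3, 0.2]
width: 0.0527
```

View pics/a1.png

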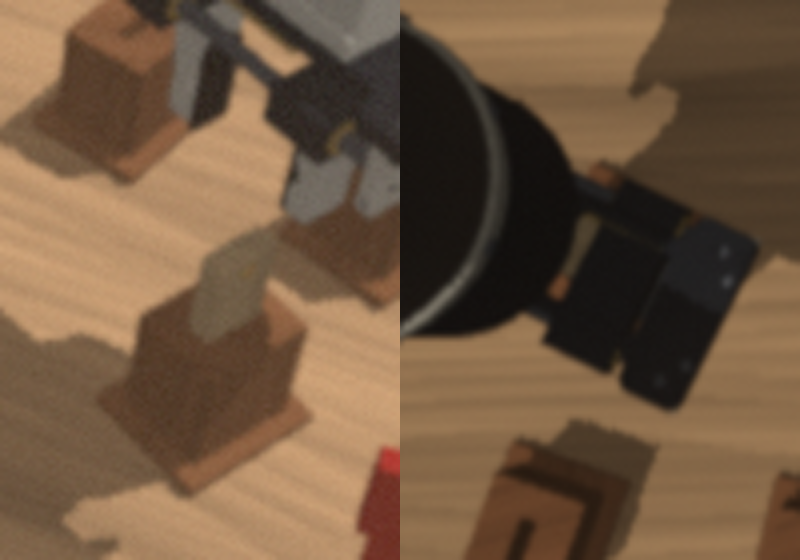

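```bash
python3 -m jog '[[-1,3.5,-10,0.009,-0.005,0],[0,0,-20,0,0,0],[0,0,-20,0,0,0],[0,0,-20,0,0,0],[0,0,-10,0,0,0],[0,0,0,0,0,0]]'
```

```text
t: 2.3
eef_pos: [0.5008, 0.2268, 0.0933]
ee_rot: [-3.141, 0.005, -2.038]
force: [0.0, 1.3, 0.0]
width: 0.0525
```

```bash
python3 -m jog '[[2.8,-5.6,-6,-0.004,0.002,0],[0,0,-6,0,0,0],[0,0,0,0,0,0],[0,0,0,0,0,0]]'
```

```text
t: 2.7
eef_pos: [0.5047, 0.2223, 0.0826]
ee_rot: [-3.14, 0.003, -2.036]
force: [0.5, 0.3, -0.4]
width: 0.0525
```

```bash
python3 -m jog '[[-1,-1,-3,0,0,0],[0,0,0,0,0,0]]'; python3 -m jog '[[0,0,0,0,0,0],[0,0,0,0,0,0],[0,0,0,0,0,0],[0,0,0,0,0,0],[0,0,0,0,0,0],[0,0,0,0,0,0]]' 0 35
```

```text
t: 2.9
eef_pos: [0.5041, 0.2214, 0.0801]
ee_rot: [-3.139, 0.004, -2.037]
force: [-0.1, -0.0, -0.3]
width: 0.0523
t: 3.5
eef_pos: [0.5043, 0.2216, 0.0806]
ee_rot: [-3.139, 0.005, -2.037]
force: [0.7, 0.1, 0.2]
width: 0.0136
```

```bash
python3 -m jog '[[0,0,5,0,0,0],[0,0,10,0,0,0],[0,0,15,0,0,0],[0,0,15,0,0,0],[0,0,15,0,0,0],[0,0,15,0,0,0],[0,0,10,0,0,0],[0,0,0,0,0,0],[0,0,0,0,0,0]]'
```

```text
t: 4.4
eef_pos: [0.5037, 0.2211, 0.173]
ee_rot: [-3.139, 0.006, -2.037]
force: [-0.2, 0.4, -1.4]
width: 0.0137
```

```bash
python3 -m jog '[[-5,-31,0,0,0,0.09],[-5,-31,0,0,0,0.09],[-5,-31,0,0,0,0.09],[-5,-31,0,0,0,0.09],[-5,-31,0,0,0,0.09],[-5,-31,0,0,0,0.09],[-5,-31,0,0,0,0.09],[-5,-31,0,0,0,0.09],[0,0,0,0,0,0],[0,0,0,0,0,0]]'
```

```text
t: 5.4
eef_pos: [0.4565, -0.0365, 0.1654]
ee_rot: [3.133, 0.002, -1.286]
force: [-0.4, 0.4, -0.6]
width: 0.014
```

```bash
python3 -m jog '[[2,-10,-4,0.002,-0.008,0.043],[0,0,-4,0,0,0],[0,0,0,0,0,0],[0,0,0,0,0,0]]'
```

```text
t: 5.8
eef_pos: [0.4586, -0.0448, 0.1558]
ee_rot: [3.14, 0.002, -1.245]
force: [-0.3, -0.3, -1.2]
width: 0.0135
```

```bash
python3 -m jog '[[0.3,-2.2,-3,0,-0.001,0],[0,0,0,0,0,0],[0,0,0,0,0,0]]'
python3 - <<'E'
import cv2,numpy as np
from station import eyes
s=eyes.grab_frame("scene");t=eyes.grab_frame("top")
f=lambda im,x,y,w,h,k:cv2.resize(im[y:y+h,x:x+w],None,fx=k,fy=k,interpolation=cv2.INTER_CUBIC)
cv2.imwrite("pics/a2.png",np.hstack([f(s,200,100,100,110,5),f(t,300,215,60,110,5)]))
E
```

```text
t: 6.1
eef_pos: [0.4593, -0.0459, 0.1526]
ee_rot: [3.141, 0.002, -1.245]
force: [0.8, -0.0, -1.5]
width: 0.0139
```

View pics/a2.png

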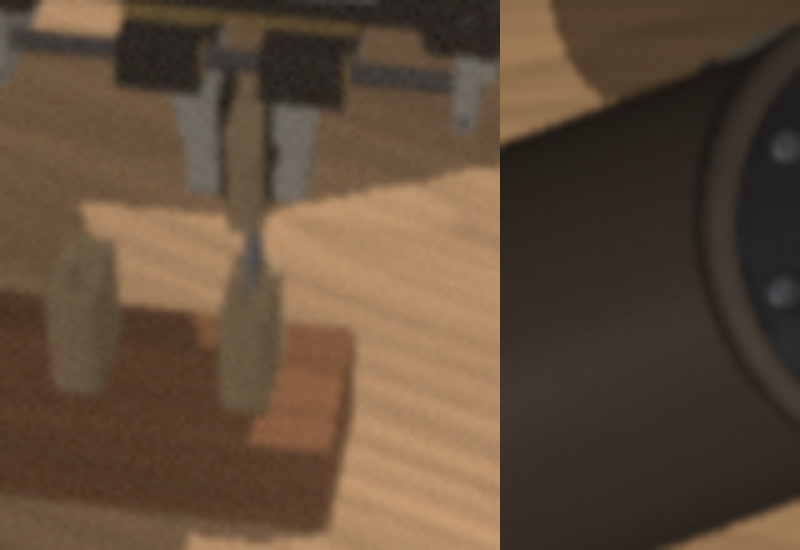

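```bash
python3 -m jog '[[-0.4,-1.1,-2,0,-0.001,0.002],[0,0,-2,0,0,0],[0,0,-1,0,0,0],[0,0,0,0,0,0]]'; python3 -m jog '[[0,0,-1,0,0,0],[0,0,-1,0,0,0]]';python3 -m jog '[[0,0,-1,0,0,0],[0,0,-1,0,0,0]]'
```

```text
t: 6.6
eef_pos: [0.4588, -0.0472, 0.1474]
ee_rot: [-3.141, 0.001, -1.243]
force: [-0.2, -0.4, -1.4]
width: 0.0139
t: 6.8
eef_pos: [0.4589, -0.0472, 0.1453]
ee_rot: [-3.141, 0.001, -1.243]
force: [-0.4, 0.3, -0.3]
width: 0.0137
t: 7.0
eef_pos: [0.4589, -0.0473, 0.1432]
ee_rot: [-3.141, 0.001, -1.243]
force: [0.3, 0.3, -0.4]
width: 0.0139
```

```bash
python3 -m jog '[[0,0,-1.5,0,0,0],[0,0,-1.5,0,0,0],[0,0,-1.5,0,0,0],[0,0,0,0,0,0]]'; python3 -m jog '[[0,0,-1,0,0,0],[0,0,-1,0,0,0]]';python3 -m jog '[[0,0,-1,0,0,0],[0,0,0,0,0,0]]'
```

```text
t: 7.4
eef_pos: [0.4588, -0.0472, 0.1381]
ee_rot: [-3.141, 0.002, -1.243]
force: [0.3, 0.3, -0.0]
width: 0.0138
t: 7.6
eef_pos: [0.4589, -0.0472, 0.136]
ee_rot: [-3.141, 0.001, -1.243]
force: [-0.2, -0.5, -0.4]
width: 0.0134
t: 7.8
eef_pos: [0.4589, -0.0472, 0.1348]
ee_rot: [-3.141, 0.001, -1.243]
force: [-0.8, 0.6, -1.7]
width: 0.0137
```

```bash
python3 -m jog '[[0,0,-1,0,0,0],[0,0,0,0,0,0]]';python3 -m jog '[[0,0,-1,0,0,0],[0,0,0,0,0,0]]'
```

```text
t: 8.0
eef_pos: [0.4589, -0.0472, 0.1338]
ee_rot: [-3.141, 0.001, -1.243]
force: [0.3, -0.2, -2.1]
width: 0.0137
t: 8.2
eef_pos: [0.4589, -0.0472, 0.1327]
ee_rot: [-3.141, 0.001, -1.243]
force: [-0.4, -0.2, -0.6]
width: 0.0139
```

```bash
for i in 1; do python3 -m jog '[[0,0,-1,0,0,0],[0,0,-1,0,0,0]]'; done; python3 -m jog '[[0,0,-1,0,0,0],[0,0,-1,0,0,0]]'
```

```text
t: 8.4
eef_pos: [0.459, -0.0472, 0.1307]
ee_rot: [-3.141, 0.001, -1.243]
force: [-0.0, -0.0, -0.7]
width: 0.0139
t: 8.6
eef_pos: [0.459, -0.0472, 0.1285]
ee_rot: [-3.141, 0.001, -1.243]
force: [-1.4, 0.4, -1.1]
width: 0.0139
```

```bash
python3 -m jog '[[0,0,-1.5,0,0,0],[0,0,-1.5,0,0,0],[0,0,-1.5,0,0,0],[0,0,-1.5,0,0,0]]'; python3 -m jog '[[0,0,-1.5,0,0,0],[0,0,-1.5,0,0,0],[0,0,-1.5,0,0,0],[0,0,-1.5,0,0,0]]'
```

```text
t: 9.0
eef_pos: [0.459, -0.0472, 0.122]
ee_rot: [-3.141, 0.001, -1.243]
force: [-0.7, 0.3, -0.8]
width: 0.0138
t: 9.4
eef_pos: [0.459, -0.0472, 0.1154]
ee_rot: [-3.141, 0.001, -1.243]
force: [-0.9, -0.1, -0.8]
width: 0.0139
```

```bash
python3 -m jog '[[0,0,-1.5,0,0,0],[0,0,-1,0,0,0],[0,0,0,0,0,0]]'
```

```text
t: 9.7
eef_pos: [0.4589, -0.0472, 0.1124]
ee_rot: [-3.141, 0.001, -1.243]
force: [0.6, 0.6, -0.7]
width: 0.0137
```

Now gently to shoulder contact.

```bash
python3 -m jog '[[0,0,-1,0,0,0],[0,0,0,0,0,0]]'; python3 -m jog '[[0,0,-0.7,0,0,0],[0,0,0,0,0,0]]';python3 -m jog '[[0,0,-0.7,0,0,0],[0,0,0,0,0,0]]'
```

```text
t: 9.9
eef_pos: [0.4589, -0.0472, 0.1114]
ee_rot: [-3.141, 0.001, -1.243]
force: [0.4, -0.5, -1.1]
width: 0.0141
t: 10.1
eef_pos: [0.459, -0.0472, 0.1107]
ee_rot: [-3.141, 0.001, -1.243]
force: [0.1, -0.6, -0.6]
width: 0.0137
t: 10.3
eef_pos: [0.4592, -0.0472, 0.1107]
ee_rot: [-3.141, 0.001, -1.243]
force: [0.5, -0.3, -1.0]
width: 0.0138
```

```bash
python3 -m jog '[[0,0,-0.7,0,0,0]]'; python3 -m jog '[[0,0,-0.7,0,0,0],[0,0,-0.7,0,0,0]]'
```

```text
t: 10.4
eef_pos: [0.4594, -0.0472, 0.1105]
ee_rot: [-3.14, 0.001, -1.242]
force: [-4.1, 1.9, 12.1]
width: 0.0139
t: 10.6
eef_pos: [0.4594, -0.0472, 0.1105]
ee_rot: [-3.14, 0.001, -1.242]
force: [-3.9, 2.1, 9.4]
width: 0.0139
```

```bash
python3 -m jog '[[0,0,0,0,0,0],[0,0,0,0,0,0]]'; python3 -m jog '[[0,0,0,0,0,0],[0,0,0,0,0,0],[0,0,0,0,0,0],[0,0,0,0,0,0],[0,0,0,0,0,0]]' 0.45; python3 -m jog '[[0,0,5,0,0,0],[0,0,10,0,0,0],[0,0,20,0,0,0],[0,0,25,0,0,0],[0,0,25,0,0,0],[0,0,25,0,0,0],[0,45,5,0,0,0],[0,45,5,0,0,0],[0,45,5,0,0,0],[0,45,0,0,0,0],[0,45,0,0,0,0],[0,0,0,0,0,0]]'
python3 - <<'E'
import cv2,numpy as np
from station import eyes
s=eyes.grab_frame("scene");t=eyes.grab_frame("top")
cv2.imwrite("pics/top9.png",t)
f=lambda im,x,y,w,h,k:cv2.resize(im[y:y+h,x:x+w],None,fx=k,fy=k,interpolation=cv2.INTER_CUBIC)
cv2.imwrite("pics/a3.png",np.hstack([f(s,160,100,120,110,3.3),f(t,300,200,120,110,3.3)]))
E
```

```text
t: 10.8
eef_pos: [0.4594, -0.0471, 0.1107]
ee_rot: [-3.139, 0.001, -1.242]
force: [-0.1, -0.3, -0.4]
width: 0.0139
t: 11.3
eef_pos: [0.4597, -0.0471, 0.1104]
ee_rot: [-3.139, 0.001, -1.242]
force: [0.3, 0.4, 0.3]
width: 0.0387
t: 12.5
eef_pos: [0.4586, 0.1841, 0.2521]
ee_rot: [-3.129, 0.003, -1.248]
force: [0.2, -1.5, -0.1]
width: 0.0391
```

View pics/a3.png

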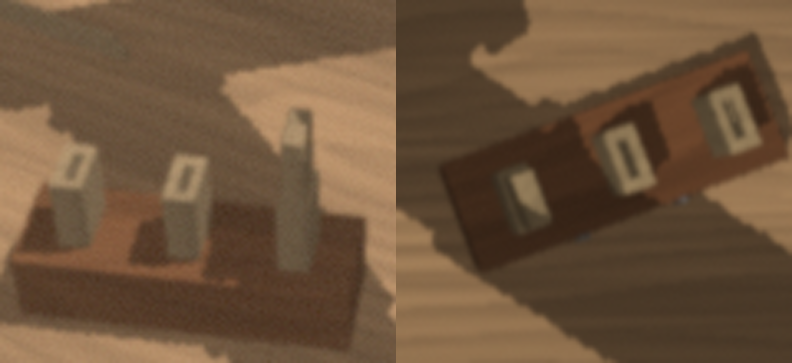

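The gauge stands upright and flush in the +y handle, at scene crop (297,190), and the arm is clear. Handing in.

```bash
python3 -m jog '[[0,0,0,0,0,0],[0,0,0,0,0,0],[0,0,0,0,0,0]]'; python3 -c "
from station import workorder
print(workorder.job_done())"
```

```text
t: 12.9
eef_pos: [0.4581, 0.1785, 0.2527]
ee_rot: [-3.13, 0.002, -1.252]
force: [1.0, -0.0, -0.3]
width: 0.0394
the job is handed in; nothing more can be done
None
```

I took the gauge from the farthest stand and tried the +y end handle (slot_0) first. The blade went all the way down with no noticeable resistance, so I did not try the other two. I pressed the shoulder onto the handle's end with about 12 N, let go and backed off. The job was handed in at about 13 s.

- **Depth:** contact came with the tool at z = 110.5 mm. That matches the 110.3 mm expected for flush from the height I gripped at.
- **Pictures:** the last one shows the gauge upright and seated in that slot, with the other two handles empty and the arm clear.
- **Not checked:** I did not re-measure the bowl, tweezers and brush afterwards, but the arm never went near them. The hand-in gives no verdict.
- **Disagreement:** the two cameras differed by up to about 2 pixels, which did not affect the fit.

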